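# Rock the vial sorter over to its green chute

### The arm

A 6-joint arm with a two-finger parallel gripper is mounted at the origin on the work surface. World frame = base frame: x ahead of the robot, y to its left, z up, the work surface at z = 0. Lengths are in m, angles in rad, forces in N, time in s.
With the tool pointing down it reaches from about 0.275 to 0.875 m from the base axis. Payload 12.5 kg.
Tool frame: the origin (TCP) lies at the very end of the fingers, on their centre line; the grasp point (between the pads) lies 19 mm behind it; z points along the fingers, y is the line along which they close (so a half turn about z gives the same grasp; the last joint's range is limited). The gripper opens to 85 mm and grips with 20 to 120 N. Pads are 22 mm wide; open, the fingers measure 114 mm over their backs; the gripper's body (76 mm by 85 mm) begins 54 mm behind the grasp point. The pads swing forward as they close: fully open they stand 13 mm farther back than shut.
Start: joints at [1.197, 0.351, 1.652, -0, 1.139, -0.085], TCP at [0.157, 0.527, 0.231] pointing down, gripper open.
Joint ranges: [-2.75, 2.75], [-0.79, 2.1], [0.01, 2.65], [-1.57, 4.71], [0.07, 3.14], [-2.87, 2.87]. Speed limits (rad/s): [2.22, 2.22, 2.79, 3.14, 3.14, 3.14].

### API

Orientations are given as a rotation vector (axis times angle).
In Python, from bench import bot gives the robot as it stands. The module is installed in compiled form; this text tells all that it offers.
- The arm moves only by the tool move_arm, never from a script. Its argument "increments" is a list of rows, each an object with "slide": the shift along the tool's x, y, z in mm, a list of three; "dr": the turn, a rotation vector about the tool's x, y, z in degrees, a list of three. In form: [{"slide": [dx, dy, dz], "dr": [wx, wy, wz]}, ...]. A call has exactly 5 rows; each row is the pose to reach, as a shift and turn from the pose commanded when the call began, along the tool's axes at that moment; what a row does not reach only later rows make up. A row lasts 1/8 s, in which the tool goes at most 62.5 mm and 10.7 degrees, less where a joint would pass 70% of its speed; a pose out of reach is approached as far as the arm can. A call with a gripper value outside its range is refused whole. "fingers" is the closure, from 0 (fully open) to 1 (shut), set as the call begins (left out, the last holds). The fingers move at their own pace and stop on an object; "force" is the grip in N (left out, the last holds). Time passes only in rows, so rows that repeat a pose let the fingers close, or fill a call up. It gives the time, the measured TCP pose, the force, the opening and the grip force at its end, in the units of the state.
- bot.state(): the state, without advancing time (a new reading comes with each control period).
- bot.read_camera(name): name is "scene" or "side" or "wrist"; returns (picture, depth): 480x640x3 uint8, red, green, blue; 480x640 float32, m along the optical axis (not along the pixel's ray), 0 where there is no reading.
- bot.calibration(name): a dict with "fx", "fy", "cx", "cy" (pixels), "position" and "orientation" of the camera in the world. Camera axes: x right, y down, z forward; pixel columns grow to the right and rows downward; lengths in m; the calibration is good to about 2 mm. A picture is of the moment at which its call begins: read the wrist's pose just before it. calibration takes no time and is no camera call; for the wrist camera it gives the pose at the moment of the call.
- bot.finish_job(): hands the job in; it is judged then, once.
Trained networks look in the newest picture that a camera, given by its name, has taken for a name from the list of things; names that differ only in an ending like _2 or _b are one class to them, and where a whole thing is asked for, a point or a joint stands for the part that bears it (a point fixed in the world has none). Each returns a list of dicts, best first, with "p" (0 to 1); they miss things now and then, are a little off and sometimes report something else, mostly with a low value. They report only what shows in the picture. A call takes as long as a camera call.
- bot.regions_of(target, camera): "mask" (480x640 bool, what is visible of it) and "extent" ([centre column, centre row, width, height] in pixels, round what is visible of it).
The state is a dict: "t": time; "qpos": joint angles; "dq": joint speeds; "tau": joint torques, N m; "ee_pos": TCP position; "tool_rot": TCP orientation; "contact_force": force on the tool from outside, world axes, zero at the start; "wrist_torque": the same for the moment, N m; "width": finger opening in m; "finger_force": force on a finger pad.
Only numpy, scipy, OpenCV 4.12 (cv2) and the standard library are available. Lean on these libraries where they do the work, as an engineer would, in place of code of your own. Each camera call takes 0.05 s, during which the arm holds its last target. There are 200 camera calls.

### The job

On the vial sorter, first push the pulled-out green catch tray fully home so that it sits under the green chute. Then press the raised green pad down to rock the seesaw gate right over its pivot, so that all three blue-capped vials roll down the green chute into the tray, and leave the gate tipped that way. Only push with the fingertips: do not touch the blue-capped vials, and leave the reagent bottle, control jar and tip box where they stand.

Things in the scene. Friction and masses are not known exactly. Their poses are not given: they have to be found in the camera images.
- sorter: Fixed vial sorter, grey base plate 180 x 560 x 8 mm. Origin on the bench under the middle of its pivot. x points away from the robot, y along the 240 mm seesaw: red chute (shut by a red shutter, top 124 mm up) and full fixed red tray at +y, green chute and catch tray at -y. Pivot axis along x, 75 mm up; its posts (x +-45 mm, y 0) end 88 mm up. Only the three vials are loose
- rocker (a joint): Seesaw gate angle in rad: 0 = red end down (as found), 0.40 = green end fully down, each against a stop; 0.20 is level. Lane 58 mm wide inside, 18 mm clear side walls, ends open. Top-heavy: it tips on by itself soon after level and stays. Pressing the green pad takes about 1 to 2 N until then
- green_pad (a point): Centre of the top face of the green press pad, on the robot's side (-x) of the seesaw's green end: flat, 58 (x) by 46 (y) by 6 mm, its centre 30 mm outside the lane's side wall, which rises 18 mm above it. Turns with the seesaw: in its axes 64 mm to -x, 95 mm to -y and 15 mm above the pivot. About 109 mm above the bench as found, 71 mm when fully down
- tray (a joint): Catch tray's distance pulled out, in m: 0 = fully home against its stop under the green chute, up to 0.09 = pulled out along the sorter's -x (towards the robot). It slides stiffly (1.5 N) and stays where left
- tray_front (a point): Middle of the top edge of the outer face of the tray's front wall (on the sorter's -x side), 58 mm above the bench. The face is flat, upright, 114 mm wide (y), reaches 50 mm down from this point to the base plate, and is pushed along the sorter's +x. Moves with the tray; axes as the sorter's
- tray_in (a point): Point in the middle of the tray, at the top of its inner floor (18 mm above the bench). Inside 85 mm (x) by 106 mm (y); front and back walls 50 mm, outer (-y) wall 68 mm, chute-side (+y) wall 20 mm high. Moves with the tray; axes as the sorter's
- vial0: Amber glass vial with a blue cap, 24 mm diameter, 46 mm long, about 25 g, its cap to +x, lying across the lane (along the sorter's x) on the low red end of the seesaw; it rolls freely. Origin at its middle. Against the red shutter
- vial1: Amber glass vial with a blue cap, 24 mm diameter, 46 mm long, about 25 g, its cap to +x, lying across the lane (along the sorter's x) on the low red end of the seesaw; it rolls freely. Origin at its middle. Next to the first
- vial2: Amber glass vial with a blue cap, 24 mm diameter, 46 mm long, about 25 g, its cap to +x, lying across the lane (along the sorter's x) on the low red end of the seesaw; it rolls freely. Origin at its middle. Nearest the pivot
- reagent: Bystander: reagent bottle with blue cap, 52 mm diameter, 100 mm tall, standing loose; origin at the centre of its underside
- control: Bystander: control jar with white lid, 48 mm diameter, 65 mm tall, standing loose; origin at the centre of its underside
- tipbox: Bystander: closed orange pipette tip box 60 x 70 x 45 mm, loose; origin at the centre of its underside

How it is judged:
By the outcome, as a careful person would: the job done as asked, in the order asked, and still so for the second after the job is handed in, with the robot touching nothing.
It also fails if it takes over 48 s, if anything falls off the work surface, if the arm or the gripper's body presses on something with over 40 N, if the wrist force passes 120 N, or if a joint passes its speed limit or range.

## Working session

There is one attempt and no reset: what is moved stays moved. The work goes in short steps, Python scripts to look and compute and a tool call to move; the robot and the scene stay as the last step left them, time stands still between calls to the robot, and variables do not carry over. Pictures are saved under pics/ and viewed, at most 10 in all, crops included, and the job is handed in when it is done.

Besides the shell and the picture viewer there is one more tool, called after "Emit:" as a command line: name --argument value ..., lists and objects as JSON in quotes. move_arm: Moves the arm, as the interface text tells. Its arguments: {"type":"object","properties":{"increments":{"type":"array"},"fingers":{"type":"number"},"force":{"type":"number"}},"required":["increments"]}

```bash
mkdir -p pics; cat > h.py <<'E'
import numpy as np, cv2
from scipy.spatial.transform import Rotation as R
from bench import bot
def world(cam,d,mask,cal=None):
    c=cal or bot.calibration(cam)
    v,u=np.nonzero(mask&(d>0)); z=d[v,u]
    P=np.c_[(u-c['cx'])/c['fx']*z,(v-c['cy'])/c['fy']*z,z]
    o=np.array(c['orientation'],float)
    M=R.from_rotvec(o).as_matrix() if o.size==3 else (o if o.shape==(3,3) else None)
    return P@M.T+np.array(c['position'])
E
python3 - <<'E'
from h import *
print(bot.state()); print(bot.calibration('scene'))
ims=[]
for c in('scene','side'):
    p,d=bot.read_camera(c); ims.append(p)
    for n in('tray_front','green_pad','sorter','vial0','reagent','control','tipbox'):
        for r in bot.regions_of(n,c)[:3 if n=='vial0' else 1]:
            w=world(c,d,r['mask'])
            print(c,n,round(r['p'],2),np.round(r['extent']),np.round(np.median(w,0),3),np.round(np.percentile(w,2,axis=0),3),np.round(np.percentile(w,98,axis=0),3))
    cv2.imwrite(f'pics/{c}1.png',p[:,:,::-1])
E
```

```text
{'t': 0.0, 'qpos': array([ 1.19739353e+00,  3.51239869e-01,  1.65243146e+00,  2.66197709e-07,
        1.13910530e+00, -8.45925926e-02]), 'dq': array([ 5.29440307e-04, -1.34066354e-03,  2.19022382e-03, -2.51852296e-04,
       -3.01190895e-05, -4.30113106e-04]), 'tau': array([ 1.05623953e-03, -5.06105733e+01, -2.91407973e+01, -1.29166203e-06,
        4.50860258e-03,  2.15694701e-05]), 'ee_pos': array([0.15649515, 0.5269156 , 0.23075363]), 'tool_rot': array([-4.52048348e-01, -3.10862724e+00,  1.81098616e-03]), 'contact_force': array([-0.47626835,  0.53522794, -0.4577606 ]), 'wrist_torque': array([-0.03673031,  0.01855163,  0.04659695]), 'finger_force': 0.0, 'width': 0.08522672707980523}
{'fx': 607.5281474291011, 'fy': 607.5281474291011, 'cx': 319.9290497192226, 'cy': 241.88372038272303, 'position': array([1.33659721, 0.42443867, 0.71744192]), 'orientation': array([-1.22362334, -2.11304737,  1.08811907])}
scene tray_front 0.68 [264. 224.  77.  52.] [ 0.51  -0.192  0.039] [ 0.474 -0.222  0.008] [ 0.569 -0.119  0.075]
scene green_pad 0.71 [359. 252. 141.  98.] [0.565 0.041 0.099] [ 0.488 -
[... 986 characters left out ...]
4 [304. 314. 200. 276.] [0.551 0.176 0.032] [ 0.482 -0.218  0.006] [0.66  0.328 0.116]
side vial0 0.93 [304. 304.  32.  21.] [0.568 0.149 0.094] [0.549 0.137 0.077] [0.594 0.156 0.101]
side vial0 0.62 [306. 287.  33.  21.] [0.573 0.127 0.098] [0.553 0.113 0.083] [0.598 0.134 0.106]
side vial0 0.47 [336. 269. 113. 138.] [0.551 0.045 0.096] [ 0.483 -0.056  0.065] [0.604 0.172 0.123]
side reagent 0.55 [390. 350.  38.  57.] [0.422 0.18  0.064] [0.399 0.154 0.005] [0.447 0.192 0.101]
side control 0.55 [280. 236.  22.  41.] [ 0.688 -0.032  0.044] [ 0.67  -0.063  0.004] [ 0.712 -0.023  0.066]
side tipbox 0.62 [382. 173.  35.  17.] [ 0.539 -0.305  0.044] [ 0.512 -0.345  0.007] [ 0.572 -0.276  0.047]
```

View pics/scene1.png

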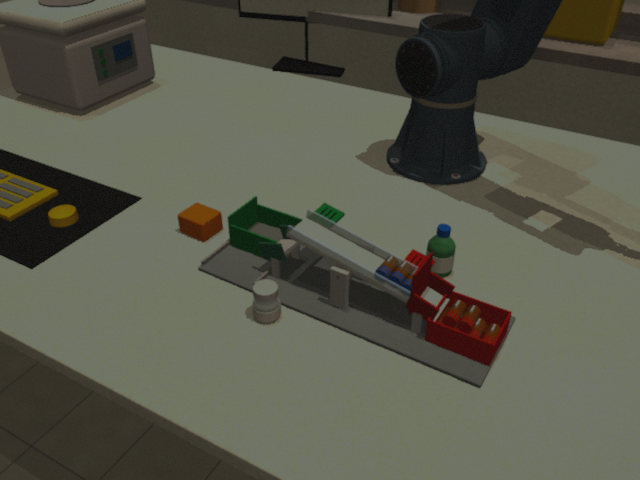

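View pics/side1.png

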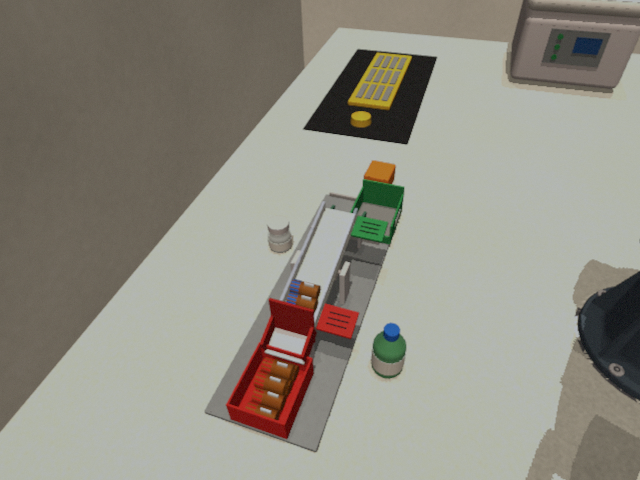

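```bash
python3 - <<'E'
from h import *
# yaw of sorter from base plate points (z~8mm) & tray outlines, plus green-coloured points
for c in('scene','side'):
    p,d=bot.read_camera(c)
    m=bot.regions_of('sorter',c)[0]['mask']; w=world(c,d,m)
    b=w[(w[:,2]>.004)&(w[:,2]<.012)]
    r=cv2.minAreaRect(b[:,:2].astype(np.float32)*1000); print(c,'plate',len(b),np.round(r[0]),np.round(r[1]),round(r[2],2))
    hsv=cv2.cvtColor(p,cv2.COLOR_RGB2HSV)
    g=(hsv[...,0]>40)&(hsv[...,0]<85)&(hsv[...,1]>90)&(hsv[...,2]>50)
    n,l,s,ce=cv2.connectedComponentsWithStats(g.astype(np.uint8))
    for i in range(1,n):
        if s[i,4]>60:
            w=world(c,d,l==i); print(c,'green',s[i],np.round(np.median(w,0),3),np.round(np.percentile(w,2,axis=0),3),np.round(np.percentile(w,98,axis=0),3))
    m=bot.regions_of('tray_front',c)[0]['mask']; w=world(c,d,m)
    t=w[(w[:,2]>.05)&(w[:,2]<.064)]; r=cv2.minAreaRect(t[:,:2].astype(np.float32)*1000); print('tray rim',np.round(r[0]),np.round(r[1]),round(r[2],2),np.round(cv2.boxPoints(r)).tolist())
E
```

```text
Traceback (most recent call last):
IndexError: list index out of range
```

The scene picture shows the green tray at (265,230), pulled out towards the robot, the green pad at (328,213) and the vials at about (398,270). In the side picture the pad is at (370,229) and the tray at (380,210). The network missed the sorter in this frame, so I'll retry and allow for misses.

```bash
python3 - <<'E'
from h import *
for c in('scene','side'):
    p,d=bot.read_camera(c)
    for r in bot.regions_of('sorter',c)[:1] or bot.regions_of('sorter',c)[:1]:
        w=world(c,d,r['mask']); b=w[(w[:,2]>.004)&(w[:,2]<.012)]
        q=cv2.minAreaRect(b[:,:2].astype(np.float32)*1000); print(c,'plate',len(b),np.round(q[0]),np.round(q[1]),round(q[2],2))
    hsv=cv2.cvtColor(p,cv2.COLOR_RGB2HSV)
    g=(hsv[...,0]>40)&(hsv[...,0]<85)&(hsv[...,1]>90)&(hsv[...,2]>40)
    n,l,s,ce=cv2.connectedComponentsWithStats(g.astype(np.uint8))
    for i in range(1,n):
        if s[i,4]>60:
            w=world(c,d,l==i); 
            if abs(w[:,1]).max()<.5: 
                print(c,'green',s[i],np.round(np.median(w,0),3),np.round(np.percentile(w,2,axis=0),3),np.round(np.percentile(w,98,axis=0),3))
                t=w[(w[:,2]>.052)&(w[:,2]<.064)]
                if len(t)>20: q=cv2.minAreaRect(t[:,:2].astype(np.float32)*1000); print('rim',np.round(q[0]),np.round(q[1]),round(q[2],2),np.round(cv2.boxPoints(q)).tolist())
                t=w[w[:,2]>.095]
                if len(t)>20: q=cv2.minAreaRect(t[:,:2].astype(np.float32)*1000); print('pad',np.round(q[0]),np.round(q[1]),round(q[2],2),np.median(t[:,2]))
E
```

```text
scene plate 10980 [577.  51.] [559. 179.] 88.74
scene green [228 197  74  50 655] [ 0.52  -0.215  0.057] [ 0.476 -0.219  0.019] [ 0.604 -0.09   0.081]
rim [ 522. -163.] [113.  98.] 89.0 [[473.0, -219.0], [570.0, -220.0], [572.0, -107.0], [474.0, -106.0]]
scene green [315 203  29  19 268] [ 0.497 -0.03   0.108] [ 0.48  -0.052  0.101] [ 0.515 -0.01   0.114]
pad [507. -32.] [44. 58.] 86.46 0.10794334476468781
scene green [429 235  26  23 430] [0.44  0.174 0.067] [0.422 0.151 0.05 ] [0.451 0.191 0.082]
rim [439. 174.] [25. 47.] 29.0 [[416.0, 189.0], [439.0, 148.0], [461.0, 160.0], [438.0, 201.0]]
side plate 9687 [571.  50.] [560. 181.] 88.05
side green [ 351  179   53   65 1861] [ 0.511 -0.19   0.061] [ 0.474 -0.221  0.016] [ 0.562 -0.012  0.112]
rim [ 519. -163.] [115.  93.] 88.33 [[471.0, -219.0], [564.0, -222.0], [567.0, -107.0], [474.0, -104.0]]
pad [506. -33.] [47. 59.] 88.03 0.10801495853563836
side green [373 332  33  31 656] [0.422 0.18  0.068] [0.402 0.162 0.051] [0.445 0.191 0.081]
rim [424. 181.] [48. 21.] 0.25 [[400.0, 192.0], [400.0, 171.0], [448.0, 171.0], [447.0, 192.0]]
```

```bash
cat >> h.py <<'E'
def go(x,y,z,yaw=None):
    s=bot.state(); M=R.from_rotvec(s['tool_rot']).as_matrix()
    print('t',round(s['t'],2),'pos',np.round(s['ee_pos'],4),'F',np.round(s['contact_force'],2),'tool x deg',np.round(np.degrees(np.arctan2(M[1,0],M[0,0])),2))
    print('slide',np.round(M.T@(np.array([x,y,z])-s['ee_pos'])*1000,1))
E
python3 -c "
from h import *
go(.43,-.162,.2)"
```

```text
t 1.1 pos [0.1566 0.5272 0.2313] F [ 0.1   0.17 -0.53] tool x deg 163.45
slide [-458.4 -582.8   31.3]
```

Emit:
move_arm --increments '[{"slide": [-30, -40, 0], "dr": [0, 0, 0]}, {"slide": [-65, -84, 0], "dr": [0, 0, 0]}, {"slide": [-102, -130, 0], "dr": [0, 0, 0]}, {"slide": [-139, -177, 0], "dr": [0, 0, 0]}, {"slide": [-176, -224, 0], "dr": [0, 0, 0]}]' --fingers 1

```text
t: 1.72
ee_pos: [0.2619, 0.2608, 0.2315]
tool_rot: [0.451, 3.108, 0.001]
contact_force: [0.6, 0.7, 0.6]
width: -0.0001
finger_force: 0.0
```

Emit:
move_arm --increments '[{"slide": [-37, -47, 0], "dr": [0, 0, 0]}, {"slide": [-74, -94, 0], "dr": [0, 0, 0]}, {"slide": [-111, -141, 0], "dr": [0, 0, 0]}, {"slide": [-148, -188, 0], "dr": [0, 0, 0]}, {"slide": [-180, -230, 0], "dr": [0, 0, 0]}]'

```text
t: 2.35
ee_pos: [0.3691, -0.0116, 0.2316]
tool_rot: [0.453, 3.108, 0.0]
contact_force: [0.3, 1.0, -0.9]
width: -0.0001
finger_force: 0.0
```

Emit:
move_arm --increments '[{"slide": [-30, -38, 0], "dr": [0, 0, 0]}, {"slide": [-60, -75, 0], "dr": [0, 0, -4]}, {"slide": [-85, -105, 10], "dr": [0, 0, -8]}, {"slide": [-102, -129, 20], "dr": [0, 0, -12]}, {"slide": [-102, -129, 30], "dr": [0, 0, -15]}]'

```text
t: 2.98
ee_pos: [0.4301, -0.1637, 0.2009]
tool_rot: [0.042, 3.141, -0.0]
contact_force: [0.0, 0.5, 0.5]
width: -0.0002
finger_force: 0.0
```

```bash
python3 -c "
from h import *
go(.43,-.162,.03)
print(bot.state()['width'],bot.state()['qpos'])"
```

```text
t 2.98 pos [ 0.4301 -0.1637  0.2009] F [0.01 0.53 0.54] tool x deg 178.46
slide [  0.2   1.8 170.9]
-0.00019463632442475248 [-4.64921553e-01  2.25711274e-01  1.90745666e+00 -1.46639680e-04
  1.00806154e+00 -2.00868485e+00]
```

Emit:
move_arm --increments '[{"slide": [0, 0, 45], "dr": [0, 0, 0]}, {"slide": [0, 0, 95], "dr": [0, 0, 0]}, {"slide": [0, 0, 140], "dr": [0, 0, 0]}, {"slide": [0, 0, 165], "dr": [0, 0, 0]}, {"slide": [0, 0, 168], "dr": [0, 0, 0]}]'

```text
t: 3.6
ee_pos: [0.4289, -0.1617, 0.0322]
tool_rot: [-0.042, -3.139, -0.002]
contact_force: [0.6, -0.2, 0.1]
width: 0.0002
finger_force: 0.0
```

Emit:
move_arm --increments '[{"slide": [-8, 0, 0], "dr": [0, 0, 0]}, {"slide": [-16, 0, 0], "dr": [0, 0, 0]}, {"slide": [-24, 0, 0], "dr": [0, 0, 0]}, {"slide": [-32, 0, 0], "dr": [0, 0, 0]}, {"slide": [-40, 0, 0], "dr": [0, 0, 0]}]'

```text
t: 4.22
ee_pos: [0.47, -0.1631, 0.0334]
tool_rot: [-0.042, -3.141, -0.0]
contact_force: [-1.2, 0.2, 0.9]
width: 0.0003
finger_force: 0.9
```

Emit:
move_arm --increments '[{"slide": [-6, 0, 0], "dr": [0, 0, 0]}, {"slide": [-12, 0, 0], "dr": [0, 0, 0]}, {"slide": [-17, 0, 0], "dr": [0, 0, 0]}, {"slide": [-22, 0, 0], "dr": [0, 0, 0]}, {"slide": [-26, 0, 0], "dr": [0, 0, 0]}]'

```text
t: 4.85
ee_pos: [0.4958, -0.1639, 0.0333]
tool_rot: [-0.042, -3.141, -0.0]
contact_force: [-1.1, -0.2, 1.4]
width: -0.0005
finger_force: 0.8
```

Emit:
move_arm --increments '[{"slide": [-2, 0, 0], "dr": [0, 0, 0]}, {"slide": [-4, 0, 0], "dr": [0, 0, 0]}, {"slide": [-6, 0, 0], "dr": [0, 0, 0]}, {"slide": [-8, 0, 0], "dr": [0, 0, 0]}, {"slide": [-10, 0, 0], "dr": [0, 0, 0]}]'

```text
t: 5.48
ee_pos: [0.5057, -0.1642, 0.0333]
tool_rot: [-0.042, -3.141, 0.0]
contact_force: [-2.1, -1.6, -0.7]
width: 0.0001
finger_force: 0.8
```

```bash
python3 - <<'E'
from h import *
go(.51,-.163,.033)
for c in('scene','side'):
    p,d=bot.read_camera(c)
    hsv=cv2.cvtColor(p,cv2.COLOR_RGB2HSV)
    g=(hsv[...,0]>40)&(hsv[...,0]<85)&(hsv[...,1]>90)&(hsv[...,2]>40)
    w=world(c,d,g); w=w[(w[:,1]<-.2)&(w[:,1]>-.24)&(w[:,2]>.02)&(w[:,2]<.1)&(w[:,0]>.4)&(w[:,0]<.7)]
    print(c,len(w),np.round(np.percentile(w[:,0],[1,99]),3))
    cv2.imwrite(f'pics/{c}2.png',cv2.resize(p[150:330,170:450],None,fx=2.5,fy=2.5)[:,:,::-1])
E
```

```text
t 5.47 pos [ 0.5057 -0.1642  0.0333] F [-2.06 -1.57 -0.75] tool x deg 178.46
slide [-4.3  1.3  0.3]
scene 402 [0.518 0.612]
side 623 [0.538 0.606]
```

Emit:
move_arm --increments '[{"slide": [-1, 0, 0], "dr": [0, 0, 0]}, {"slide": [-2, 0, 0], "dr": [0, 0, 0]}, {"slide": [-3, 0, 0], "dr": [0, 0, 0]}, {"slide": [-4, 0, 0], "dr": [0, 0, 0]}, {"slide": [-5, 0, 0], "dr": [0, 0, 0]}]'

```text
t: 6.2
ee_pos: [0.5082, -0.164, 0.0331]
tool_rot: [-0.042, -3.136, -0.002]
contact_force: [-18.8, -3.5, 12.9]
width: -0.0001
finger_force: 9.5
```

Emit:
move_arm --increments '[{"slide": [6, 0, 0], "dr": [0, 0, 0]}, {"slide": [20, 0, 0], "dr": [0, 0, 0]}, {"slide": [35, 0, -20], "dr": [0, 0, 0]}, {"slide": [35, 0, -65], "dr": [0, 0, 0]}, {"slide": [35, 0, -115], "dr": [0, 0, 0]}]'

```text
t: 6.82
ee_pos: [0.4746, -0.1631, 0.1492]
tool_rot: [-0.043, -3.14, -0.001]
contact_force: [-0.4, -0.3, 0.7]
width: -0.0002
finger_force: 0.0
```

```bash
python3 - <<'E'
from h import *
go(.502,-.032,.15)
for c in('scene','side'):
    p,d=bot.read_camera(c)
    hsv=cv2.cvtColor(p,cv2.COLOR_RGB2HSV)
    g=(hsv[...,0]>40)&(hsv[...,0]<85)&(hsv[...,1]>90)&(hsv[...,2]>40)
    W=world(c,d,g); w=W[(W[:,1]<-.2)&(W[:,1]>-.24)&(W[:,2]>.02)&(W[:,2]<.1)&(W[:,0]>.4)&(W[:,0]<.7)]
    print(c,len(w),np.round(np.percentile(w[:,0],[1,99]),3))
    w=W[(W[:,1]<0)&(W[:,1]>-.07)&(W[:,2]>.09)&(W[:,0]>.4)&(W[:,0]<.7)]
    print(np.round(np.percentile(w,[1,50,99],axis=0),3))
    a=p[150:350,170:450] if c=='scene' else p[150:350,230:510]
    cv2.imwrite(f'pics/{c}3.png',cv2.resize(a,None,fx=2.5,fy=2.5)[:,:,::-1])
E
```

```text
t 6.83 pos [ 0.4746 -0.1631  0.1492] F [-0.37 -0.34  0.7 ] tool x deg 178.44
slide [-23.8 131.8  -0.8]
scene 690 [0.521 0.613]
[[ 0.479 -0.053  0.101]
 [ 0.498 -0.031  0.108]
 [ 0.516 -0.01   0.114]]
side 811 [0.517 0.608]
[[ 0.478 -0.056  0.099]
 [ 0.506 -0.032  0.108]
 [ 0.534 -0.011  0.114]]
```

View pics/scene3.png

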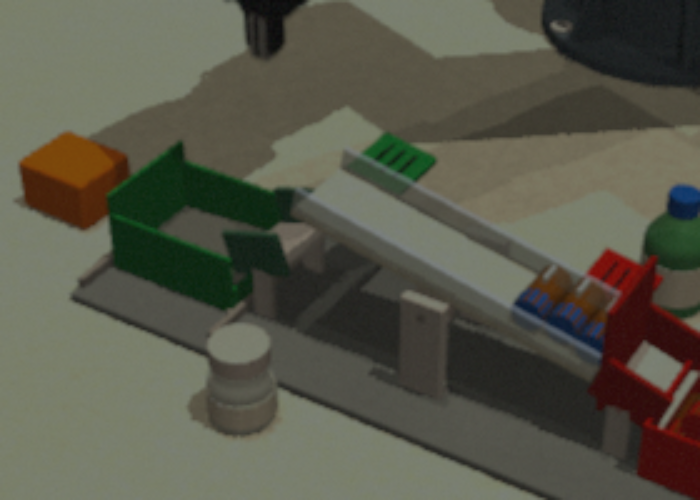

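The tray is now home under the chute (crop 110–290, 150–300). The pad, at crop (400,160), is still raised, and the vials sit at the red end at about (565,310). Next I press the pad.

Emit:
move_arm --increments '[{"slide": [-10, 35, 0], "dr": [0, 0, 0]}, {"slide": [-18, 75, 0], "dr": [0, 0, 0]}, {"slide": [-25, 115, 0], "dr": [0, 0, 0]}, {"slide": [-25, 131, 0], "dr": [0, 0, 0]}, {"slide": [-25, 131, 20], "dr": [0, 0, 0]}]'

```text
t: 7.55
ee_pos: [0.5044, -0.0325, 0.1285]
tool_rot: [0.04, 3.139, -0.001]
contact_force: [0.8, 0.3, -0.1]
width: -0.0001
finger_force: 0.0
```

Emit:
move_arm --increments '[{"slide": [0, 0, 10], "dr": [0, 0, 0]}, {"slide": [0, 0, 15], "dr": [0, 0, 0]}, {"slide": [0, 0, 20], "dr": [0, 0, 0]}, {"slide": [0, -1, 25], "dr": [0, 0, 0]}, {"slide": [0, -1, 30], "dr": [0, 0, 0]}]'

```text
t: 8.18
ee_pos: [0.5043, -0.0343, 0.0982]
tool_rot: [0.043, 3.141, -0.0]
contact_force: [0.1, -0.3, 2.1]
width: -0.0003
finger_force: 0.5
```

Emit:
move_arm --increments '[{"slide": [0, 0, 5], "dr": [0, 0, 0]}, {"slide": [0, -1, 10], "dr": [0, 0, 0]}, {"slide": [0, -1, 14], "dr": [0, 0, 0]}, {"slide": [0, -2, 18], "dr": [0, 0, 0]}, {"slide": [0, -2, 22], "dr": [0, 0, 0]}]'

```text
t: 8.8
ee_pos: [0.504, -0.0361, 0.076]
tool_rot: [-0.042, -3.141, -0.0]
contact_force: [0.9, -1.2, 0.7]
width: -0.0001
finger_force: 0.4
```

Emit:
move_arm --increments '[{"slide": [0, 0, 0], "dr": [0, 0, 0]}, {"slide": [0, 0, 0], "dr": [0, 0, 0]}, {"slide": [0, 0, 0], "dr": [0, 0, 0]}, {"slide": [0, 0, 0], "dr": [0, 0, 0]}, {"slide": [0, 0, 0], "dr": [0, 0, 0]}]'

```text
t: 9.43
ee_pos: [0.504, -0.036, 0.0763]
tool_rot: [0.042, 3.141, -0.0]
contact_force: [-0.1, 1.0, -0.3]
width: 0.0
finger_force: 0.0
```

```bash
cat > look.py <<'E'
from h import *
import sys
k=sys.argv[1]
go(.45,-.034,.2)
ps=[]
for c in('scene','side'):
    p,d=bot.read_camera(c)
    for n in('vial0','reagent','control','tipbox'):
        for r in bot.regions_of(n,c)[:6 if n=='vial0' else 1]:
            print(c,n,round(r['p'],2),np.round(np.median(world(c,d,r['mask']),0),3))
    a=p[150:350,170:450] if c=='scene' else p[130:330,230:510]
    ps.append(cv2.resize(a,(420,300),interpolation=cv2.INTER_CUBIC))
cv2.imwrite(f'pics/look{k}.png',np.vstack(ps)[:,:,::-1])
E
python3 look.py 1
```

```text
t 9.43 pos [ 0.504  -0.036   0.0763] F [-0.06  1.02 -0.28] tool x deg 178.45
slide [  54.1    0.6 -123.7]
scene vial0 0.72 [ 0.566 -0.093  0.071]
scene vial0 0.44 [ 0.568 -0.125  0.062]
scene reagent 0.9 [0.441 0.175 0.058]
scene control 0.69 [ 0.708 -0.037  0.042]
scene tipbox 0.76 [ 0.564 -0.302  0.04 ]
side vial0 0.75 [ 0.569 -0.151  0.039]
side vial0 0.54 [ 0.571 -0.177  0.04 ]
side vial0 0.42 [ 0.577 -0.203  0.038]
side reagent 0.87 [0.422 0.18  0.064]
side control 0.95 [ 0.687 -0.033  0.043]
```

View pics/look1.png

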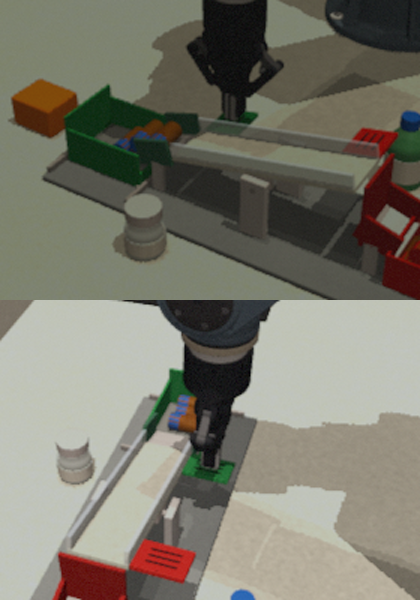

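The gate has tipped (pad at (240,118) in the upper view) and the vials have rolled into the tray at about (150,135). I'll lift straight up and check again.

Emit:
move_arm --increments '[{"slide": [0, 0, -15], "dr": [0, 0, 0]}, {"slide": [5, 0, -50], "dr": [0, 0, 0]}, {"slide": [30, 0, -100], "dr": [0, 0, 0]}, {"slide": [60, 0, -140], "dr": [0, 0, 0]}, {"slide": [90, 0, -160], "dr": [0, 0, 0]}]'

```text
t: 10.55
ee_pos: [0.4137, -0.0337, 0.2392]
tool_rot: [0.042, 3.138, -0.001]
contact_force: [0.4, -1.0, -0.1]
width: -0.0
finger_force: 0.0
```

Emit:
move_arm --increments '[{"slide": [0, 0, 0], "dr": [0, 0, 0]}, {"slide": [0, 0, 0], "dr": [0, 0, 0]}, {"slide": [0, 0, 0], "dr": [0, 0, 0]}, {"slide": [0, 0, 0], "dr": [0, 0, 0]}, {"slide": [0, 0, 0], "dr": [0, 0, 0]}]'

```text
t: 11.18
ee_pos: [0.4142, -0.0336, 0.236]
tool_rot: [-0.042, -3.141, -0.0]
contact_force: [-0.4, 0.4, -0.0]
width: -0.0002
finger_force: 0.0
```

```bash
python3 look.py 2
```

```text
t 11.18 pos [ 0.4142 -0.0336  0.236 ] F [-0.44  0.42 -0.04] tool x deg 178.46
slide [-35.9   0.6  35.9]
scene vial0 0.69 [ 0.571 -0.152  0.041]
scene vial0 0.69 [ 0.566 -0.178  0.04 ]
scene vial0 0.63 [ 0.567 -0.201  0.039]
scene reagent 0.79 [0.441 0.175 0.06 ]
scene control 0.56 [ 0.709 -0.037  0.042]
scene tipbox 0.82 [ 0.564 -0.301  0.04 ]
side vial0 0.69 [ 0.558 -0.178  0.04 ]
side vial0 0.68 [ 0.569 -0.151  0.039]
side reagent 0.67 [0.422 0.18  0.064]
side control 0.71 [ 0.687 -0.032  0.044]
side tipbox 0.76 [ 0.537 -0.303  0.044]
```

View pics/look2.png

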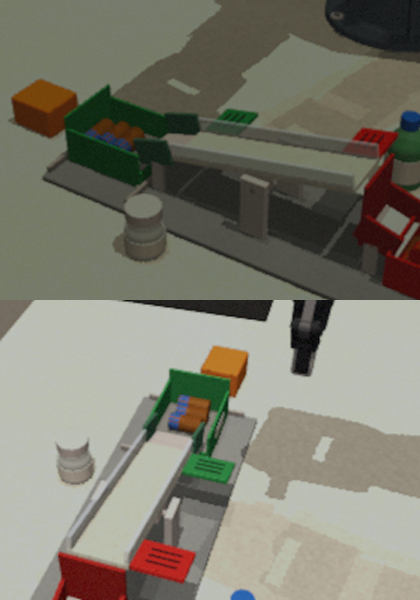

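All three vials lie in the tray, at about (115,130) in the upper view. The gate is tipped to green, the bystanders haven't moved, and the robot is clear, so I'm handing in.

```bash
python3 -c "
from bench import bot
print(bot.finish_job())"
```

```text
the job is handed in; nothing more can be done
None
```

The job is handed in: the green tray is fully home, the gate is left tipped to green, and all three vials are in the tray, with the bystanders unmoved; it took about 11 s, and no verdict came back.

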